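# Draw the plain flat case out of the rack to the bench stop

## Task

Two flat wooden cases lie side by side in a low open-fronted rack on the repair desk. Press down on the lid of the plain one, the one without a knob, and draw it out toward the robot until its near edge rests against the dark wooden stop bar, square to it, sliding it flat on the desk all the way and never lifting it. Leave the case with the knob in its bay.

Things in the scene. Friction and masses are not known exactly. Their poses are not given: they have to be found in the camera images.
- plain_case: The case to draw: flat closed wooden case, 86 mm long (x), 88 mm wide (y), 12 mm high, smooth flat lid with a brass strip inlaid flush along each side, no knob; loose, about 120 g, too wide to grasp. Origin at the centre of its underside; its -x edge faces the stop. It slides easily on the waxed desk: fingertips pressing on the lid with 5 to 25 N draw it along.
- knob_case: The other case, to be left alone: same wood and size (86 x 88 x 12 mm), loose, but with a brass knob 26 mm across and 16 mm high in the middle of its lid. Origin at the centre of its underside.
- rack: Low dark wood rack, fixed: two bays side by side, open toward the robot (own -x), no floor. 96 mm (x) by 212 mm (y); side walls 8 mm thick, 9 mm high; back wall (+x) 8 mm thick, 14 mm high. Bays 94 mm wide, 88 mm deep, centred at x = -4, y = +51 and -51 mm; either case may lie in either. Origin at the centre of its underside, open front at x = -48 mm.
- stop: Dark wood stop bar fixed to the desk, in front of the rack (nearer the robot) and within 3 degrees of parallel to it: 16 mm (x) by 280 mm (y), 10 mm high. Origin at the centre of its underside; its +x face looks at the rack, some 120 to 140 mm from the rack's open front. With the case resting against it, the case's origin is 51 mm from the bar's centre line.
Not all that is in view belongs to the job. Several things have the shape of the plain_case; the one meant has the colours described above.

How it is judged:
By the outcome, as a careful person would: the job done as asked, in the order asked, and still so for the second after the job is handed in, with the robot touching nothing.
It also fails if it takes over 32 s, if anything falls off the work surface, if the arm or the gripper's body presses on something with over 40 N, if the wrist force passes 120 N, or if a joint passes its speed limit or range.

## Robot

A 7-joint arm with a two-finger parallel gripper is mounted at the origin on the work surface. World frame = base frame: x ahead of the robot, y to its left, z up, the work surface at z = 0. Lengths are in m, angles in rad, forces in N, time in s.
With the tool pointing down it reaches from about 0.425 to 0.925 m from the base axis. Payload 6.8 kg.
Tool frame: the origin (TCP) lies midway between the tips of the shut fingers; the grasp point (between the pads) lies 19 mm behind it; z points along the fingers, y is the line along which they close (so a half turn about z gives the same grasp; the last joint's range is limited). The gripper opens to 85 mm and grips with 20 to 120 N. Pads are 22 mm wide; open, the fingers measure 114 mm over their backs; the gripper's body (76 mm by 85 mm) begins 54 mm behind the grasp point. The pads swing forward as they close: fully open they stand 13 mm farther back than shut.
Start: joints at [1.079, 0.477, 0.022, 1.555, -0.011, 1.109, -0.083], TCP at [0.253, -0.626, 0.231] pointing down, gripper open.
Joint ranges: [-2.96, 2.96], [-0.34, 2.1], [-1.41, 1.46], [0.24, 2.44], [-1.37, 4.51], [0.17, 1.92], [-2.96, 2.96]. Speed limits (rad/s): [2.39, 2.39, 3.14, 3.14, 3.14, 3.14, 3.14].

## Interface

Orientations are given as a unit quaternion [w, x, y, z].
In Python, from station import * gives the robot as it stands. The module is installed in compiled form; this text tells all that it offers.
- The arm moves only by the shell command python3 -m jog 'ROWS' [OPENING] [FORCE]. ROWS is JSON, a list of rows, each an object of numbers: "x", "y", "z": the shift along the tool's x, y, z in m; "ax", "ay", "az": the turn, a rotation vector about the tool's x, y, z in rad. In form: [{"x": .., "y": .., "z": .., "ax": .., "ay": .., "az": ..}, ...]. A call has 1 to 12 rows; each row is the pose to reach, as a shift and turn from the pose commanded when the call began, along the tool's axes at that moment; what a row does not reach only later rows make up. A row lasts 1/10 s, in which the tool goes at most 50 mm and 8.59 degrees, less where a joint would pass 70% of its speed; a pose out of reach is approached as far as the arm can. A call with a gripper value outside its range is refused whole. OPENING is the opening, from 0 (shut) to 1 (fully open), set as the call begins (- or left out, the last holds). The fingers move at their own pace and stop on an object; FORCE is the grip in N (left out, the last holds). Time passes only in rows, so rows that repeat a pose let the fingers close. It gives the time, the measured TCP pose, the force, the opening and the grip force at its end, in the units of the state.
- get_obs(): the state, without advancing time (a new reading comes with each control period).
- read_camera(name): name is "scene" or "side" or "wrist"; returns the picture (480x640x3 uint8, red, green, blue); there is no depth.
- camera_params(name): a dict with "K" (3x3 intrinsics, pixels), "origin" and "attitude" of the camera in the world. Camera axes: x right, y up, looking along -z (the intrinsics and any distortion apply to the point x, -y, -z); pixel columns grow to the right and rows downward; lengths in m; the calibration is good to about 2 mm. A picture is of the moment at which its call begins: read the wrist's pose just before it. camera_params takes no time and is no camera call; for the wrist camera it gives the pose at the moment of the call.
- hand_in(): hands the job in; it is judged then, once.
The state is a dict: "t": time; "q": joint angles; "joint_vel": joint speeds; "joint_torque": joint torques, N m; "eef_pos": TCP position; "tool_rot": TCP orientation; "contact_force": force on the tool from outside, world axes, zero at the start; "torque": the same for the moment, N m; "gripper_width": opening from 0.0 (shut) to 1.0 (fully open); "grasp_force": force on a finger pad.
Only numpy, scipy, OpenCV 4.12 (cv2) and the standard library are available. Lean on these libraries where they do the work, as an engineer would, in place of code of your own. Each camera call takes 0.05 s, during which the arm holds its last target. There are 200 camera calls.

## Working session

There is one attempt and no reset: what is moved stays moved. The work goes in short steps, Python scripts to look and compute and a shell command to move; the robot and the scene stay as the last step left them, time stands still between calls to the robot, and variables do not carry over. Pictures are saved under pics/ and viewed, at most 10 in all, crops included, and the job is handed in when it is done.

```bash
mkdir -p pics; python3 - <<'E'
from station import *
import cv2,numpy as np
o=get_obs();print(o['t'],o['eef_pos'],o['tool_rot'],o['contact_force'])
for n in("scene","side"):
    im=read_camera(n);cv2.imwrite(f'pics/{n}0.png',im[:,:,::-1]);p=camera_params(n);print(n,p)
E
```

```text
0.0 [ 0.25248917 -0.62533471  0.23030582] [-9.00050809e-04  9.81643883e-01  1.90720777e-01 -2.48799492e-04] [ 0.42331531  0.88780673 -0.2566485 ]
scene {'K': array([[484.26956491,   0.        , 315.83439449],
       [  0.        , 484.26956491, 232.58003721],
       [  0.        ,   0.        ,   1.        ]]), 'origin': array([ 1.06892975, -0.18674508,  0.5586159 ]), 'attitude': array([0.7349314 , 0.31256095, 0.24778803, 0.54843648])}
side {'K': array([[520.75141577,   0.        , 315.65921835],
       [  0.        , 520.75141577, 239.84793099],
       [  0.        ,   0.        ,   1.        ]]), 'origin': array([ 0.24091214, -0.55551231,  0.40399584]), 'attitude': array([ 0.83815025,  0.47272913, -0.12918753, -0.23946173])}
```

View pics/scene0.png

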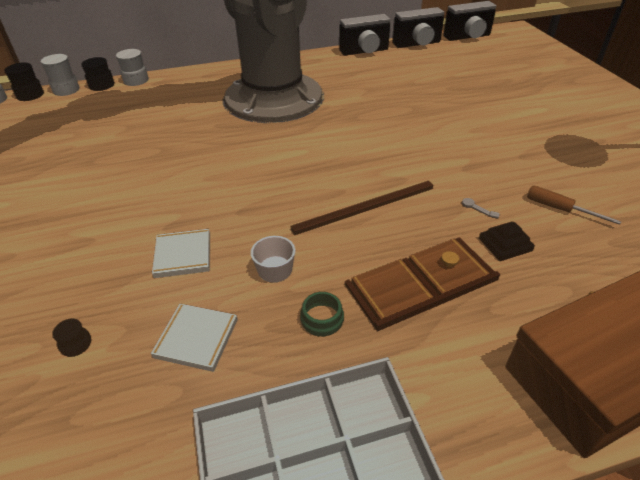

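View pics/side0.png

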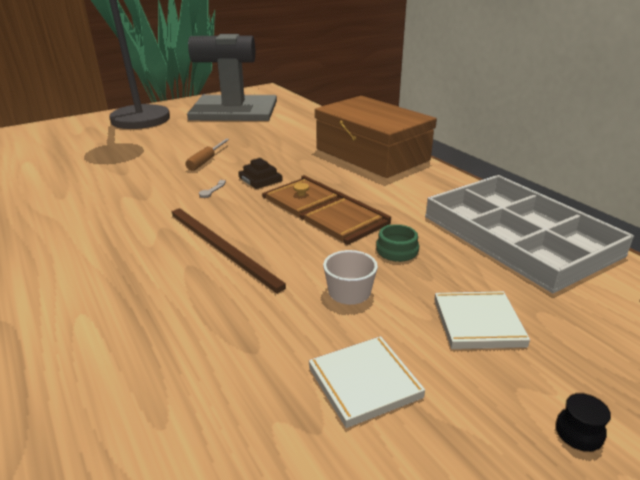

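The plain case in the rack is at scene (392,288). What could be mistaken for it: the knob case at (452,262), and white plates of the same shape at (182,252) and (196,336). The stop bar runs from (295,227) to (433,186). I choose (392,288), since it is wooden, has brass strips and no knob, and will check it in a crop.

```bash
cat > h.py <<'E'
import numpy as np,cv2
from scipy.spatial.transform import Rotation as R
from station import *
def rot(q): return R.from_quat([q[1],q[2],q[3],q[0]])
def ray(p,uv,z):
    uv=np.atleast_2d(np.asarray(uv,float)); K=p['K']
    d=np.c_[(uv[:,0]-K[0,2])/K[0,0],-(uv[:,1]-K[1,2])/K[1,1],-np.ones(len(uv))]
    d=rot(p['attitude']).apply(d); o=np.array(p['origin'])
    return (o+d*((z-o[2])/d[:,2])[:,None])[:,:2]
E
python3 - <<'E'
import cv2
im=cv2.imread('pics/scene0.png')
cv2.imwrite('pics/crop0.png',cv2.resize(im[175:330,285:505],None,fx=3.6,fy=3.6,interpolation=cv2.INTER_CUBIC))
E
```

```text
(no output)
```

View pics/crop0.png

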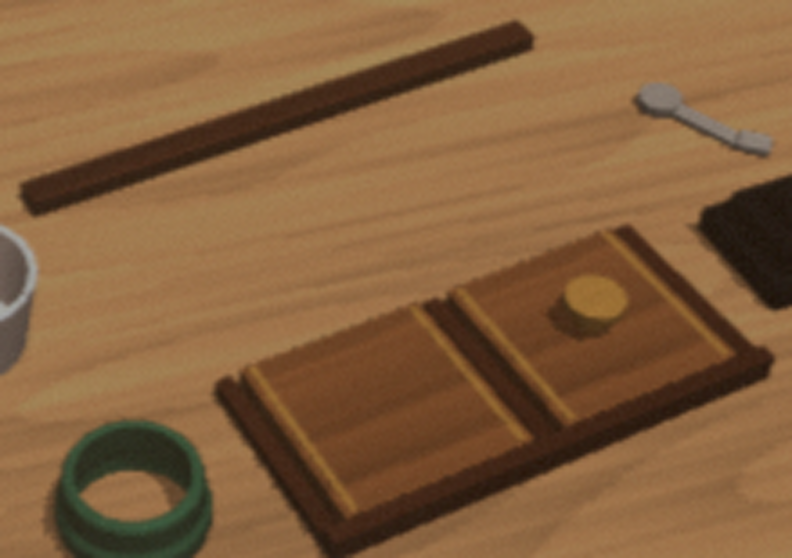

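The crop confirms it: wooden lid, two brass strips, no knob, in the left bay, with corners near crop (245,370), (420,303), (533,438) and (345,515). The knob case is in the right bay.

```bash
python3 - <<'E'
from h import *
p=camera_params('scene')
def w(c,z): return ray(p,np.array(c)/3.6+[285,175],z)
s=w([(22,186),(518,22),(532,38),(34,203)],.01);print('stop',s.round(4).tolist())
a=s[1]-s[0];b=s[2]-s[3];print(np.linalg.norm(a),np.linalg.norm(b),np.degrees(np.arctan2(-a[0],a[1])),np.degrees(np.arctan2(-b[0],b[1])))
c=w([(245,370),(420,303),(533,438),(345,515)],.012);print('case',c.round(4).tolist(),c.mean(0))
for i in range(4):
    d=c[(i+1)%4]-c[i];print(np.linalg.norm(d).round(4),np.degrees(np.arctan2(d[1],d[0])).round(1))
k=w([(338,535),(770,352)],.014);d=k[1]-k[0];print('back',k,np.linalg.norm(d),np.degrees(np.arctan2(d[1],d[0])))
k=w([(220,380),(630,228)],.009);d=k[1]-k[0];print('front',k,np.linalg.norm(d),np.degrees(np.arctan2(d[1],d[0])))
print(rot(get_obs()['tool_rot']).as_matrix().round(3).tolist())
E
```

```text
stop [[0.4735, -0.0716], [0.4277, 0.2038], [0.4422, 0.2046], [0.4866, -0.0691]]
0.2791234514415245 0.2772560429616261 9.452327474022386 9.22009062262978
case [[0.6144, -0.0104], [0.6001, 0.0745], [0.6824, 0.0876], [0.696, 0.0019]] [0.64824729 0.03839259]
0.086 99.5
0.0834 9.1
0.0868 -81.0
0.0826 -171.5
back [[ 0.70537696 -0.0048244 ]
 [ 0.6707242   0.20074893]] 0.2084735208917422 99.56819457717259
front [[ 0.61408261 -0.02119029]
 [ 0.58209656  0.18497791]] 0.20863469177598354 98.81886770133765
[[0.927, 0.375, -0.001], [0.375, -0.927, 0.001], [-0.0, -0.002, -1.0]]
```

```bash
python3 -m jog '[{"x":0.616,"y":-0.466,"z":0.06,"az":0.222},{"x":0.616,"y":-0.466,"z":0.06,"az":0.222},{"x":0.616,"y":-0.466,"z":0.06,"az":0.222},{"x":0.616,"y":-0.466,"z":0.06,"az":0.222},{"x":0.616,"y":-0.466,"z":0.06,"az":0.222},{"x":0.616,"y":-0.466,"z":0.06,"az":0.222},{"x":0.616,"y":-0.466,"z":0.06,"az":0.222},{"x":0.616,"y":-0.466,"z":0.06,"az":0.222},{"x":0.616,"y":-0.466,"z":0.06,"az":0.222},{"x":0.616,"y":-0.466,"z":0.06,"az":0.222},{"x":0.616,"y":-0.466,"z":0.06,"az":0.222},{"x":0.616,"y":-0.466,"z":0.06,"az":0.222}]' 0.5
cat >> h.py <<'E'
def go(x,y,z,yawdeg):
    o=get_obs();M=rot(o['tool_rot']);d=np.array([x,y,z])-o['eef_pos']
    c,s=np.cos(np.radians(yawdeg)),np.sin(np.radians(yawdeg))
    T=R.from_matrix(np.array([[c,s,0],[s,-c,0],[0,0,-1.]]).T.T)
    print('t',o['t'],'pos',np.round(o['eef_pos'],4),'F',np.round(o['contact_force'],1),'shift',M.inv().apply(d).round(4),'turn',(M.inv()*T).as_rotvec().round(4))
E
python3 -c "
from h import *
go(.648,.038,.16,9.3)"
```

```text
t 0.1 pos [ 0.2526 -0.6254  0.2304] F [0.6 0.6 0.5] shift [ 0.6151 -0.4669  0.0711] turn [-0.0016  0.0003  0.2216]validation failed for argument at $[0]...
```

```bash
python3 -m jog '[{"x":0.04,"y":-0.03,"z":0.005,"ax":0,"ay":0,"az":0.1},{"x":0.08,"y":-0.06,"z":0.01,"ax":0,"ay":0,"az":0.222}]' 0.5
```

```text
t: 0.3
eef_pos: [0.3033, -0.5406, 0.2206]
tool_rot: [-0.0, 0.997, 0.077, -0.0]
contact_force: [1.5, 0.3, -0.3]
gripper_width: 0.693
grasp_force: 0.0
```

```bash
python3 -c "
from h import *
go(.648,.038,.16,9.3)"
```

```text
t 0.3 pos [ 0.3033 -0.5406  0.2206] F [ 1.5  0.3 -0.3] shift [ 0.4292 -0.519   0.0605] turn [-0.0003  0.0004 -0.0087]
```

```bash
python3 -m jog '[{"x":0.03,"y":-0.04,"z":0.0,"ax":0,"ay":0,"az":0},{"x":0.06,"y":-0.08,"z":0.0,"ax":0,"ay":0,"az":0},{"x":0.09,"y":-0.12,"z":0.0,"ax":0,"ay":0,"az":0},{"x":0.12,"y":-0.16,"z":0.0,"ax":0,"ay":0,"az":0},{"x":0.15,"y":-0.20,"z":0.0,"ax":0,"ay":0,"az":0},{"x":0.18,"y":-0.24,"z":0.0,"ax":0,"ay":0,"az":0},{"x":0.21,"y":-0.28,"z":0.01,"ax":0,"ay":0,"az":0},{"x":0.24,"y":-0.32,"z":0.02,"ax":0,"ay":0,"az":0},{"x":0.27,"y":-0.36,"z":0.03,"ax":0,"ay":0,"az":0},{"x":0.3,"y":-0.40,"z":0.04,"ax":0,"ay":0,"az":0},{"x":0.33,"y":-0.43,"z":0.05,"ax":0,"ay":0,"az":0},{"x":0.36,"y":-0.46,"z":0.06,"ax":0,"ay":0,"az":0}]' && python3 -c "
from h import *
go(.648,.038,.16,9.3)"
```

```text
t: 1.5
eef_pos: [0.586, -0.0264, 0.1607]
tool_rot: [-0.0, 0.997, 0.081, -0.0]
contact_force: [0.7, -0.1, 0.2]
gripper_width: 0.502
grasp_force: 0.0
t 1.5 pos [ 0.586  -0.0264  0.1607] F [ 0.7 -0.1  0.2] shift [ 0.0716 -0.0535  0.0006] turn [-0.0004  0.0004  0.0006]
```

```bash
python3 -m jog '[{"x":0.036,"y":-0.027,"z":0,"ax":0,"ay":0,"az":0},{"x":0.071,"y":-0.053,"z":0,"ax":0,"ay":0,"az":0},{"x":0.071,"y":-0.053,"z":0,"ax":0,"ay":0,"az":0},{"x":0.071,"y":-0.053,"z":0,"ax":0,"ay":0,"az":0}]' && python3 -c "
from h import *
go(.648,.038,.16,9.3)
p=camera_params('wrist');im=read_camera('wrist');cv2.imwrite('pics/w0.png',im[:,:,::-1]);np.save('w0.npy',p,allow_pickle=True);print(p)"
```

```text
t: 1.9
eef_pos: [0.6468, 0.0362, 0.1605]
tool_rot: [-0.0, 0.997, 0.082, -0.001]
contact_force: [-0.6, -0.2, 0.2]
gripper_width: 0.5
grasp_force: 0.0
t 1.9 pos [0.6468 0.0362 0.1605] F [-0.6 -0.2  0.2] shift [ 0.0015 -0.0016  0.0005] turn [-0.0004  0.0013  0.0016]
{'K': array([[372.6068561 ,   0.        , 321.91026702],
       [  0.        , 372.6068561 , 238.5096791 ],
       [  0.        ,   0.        ,   1.        ]]), 'origin': array([0.71417121, 0.04590662, 0.30234182]), 'attitude': array([ 0.75575707, -0.10232006,  0.08775072, -0.6408289 ])}
```

View pics/w0.png

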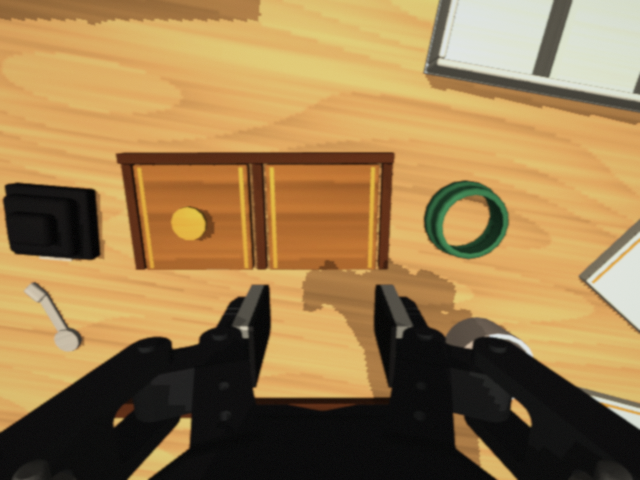

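The wrist view shows the plain case at x 265–380, y 164–269, square to the tool. The knob case is to its left, and the stop is partly hidden at row ~402.

```bash
python3 -c "
from h import *
p=np.load('w0.npy',allow_pickle=True).item()
c=ray(p,[(265,269),(382,269),(379,164),(265,164)],.012);print(c.round(4).tolist(),c.mean(0))
for i in range(4):
    d=c[(i+1)%4]-c[i];print(np.linalg.norm(d).round(4),np.degrees(np.arctan2(d[1],d[0])).round(1))
im=cv2.imread('pics/w0.png')
print(im[390:410:2,[290,350]].tolist())
print(ray(p,[(290,399),(350,399)],.01))
c0=np.array([.6478,.0375]);n=np.array([np.cos(np.radians(9.3)),np.sin(np.radians(9.3))])
s=np.array([.4575,.067]);print('travel', (c0-s)@n-.051)
go(*c.mean(0),.035,9.3)
"
```

```text
[[0.6012, 0.0754], [0.617, -0.0201], [0.7003, -0.0003], [0.686, 0.0859]] [0.65111731 0.03522164]
0.0968 -80.6
0.0856 13.4
0.0873 99.4
0.0855 -172.9
[[[108, 184, 226], [96, 167, 224]], [[105, 181, 226], [96, 167, 223]], [[107, 183, 226], [101, 173, 226]], [[97, 170, 206], [94, 163, 205]], [[33, 60, 82], [32, 60, 82]], [[10, 17, 34], [10, 19, 35]], [[9, 19, 39], [8, 19, 39]], [[16, 29, 55], [19, 36, 71]], [[13, 15, 19], [15, 21, 35]], [[13, 12, 11], [12, 11, 13]]]
[[ 0.47738591  0.03707171]
 [ 0.48650948 -0.01764758]]
travel 0.1320313301096663
t 1.95 pos [0.6463 0.0344 0.1606] F [-0.7 -1.3 -0.3] shift [ 0.0051 -0.      0.1256] turn [ 0.0005  0.0017 -0.0005]
```

```bash
python3 -m jog '[{"x":0.004,"y":0,"z":0.04,"ax":0,"ay":0,"az":0},{"x":0.004,"y":0,"z":0.08,"ax":0,"ay":0,"az":0},{"x":0.004,"y":0,"z":0.115,"ax":0,"ay":0,"az":0},{"x":0.004,"y":0,"z":0.13,"ax":0,"ay":0,"az":0},{"x":0.004,"y":0,"z":0.135,"ax":0,"ay":0,"az":0},{"x":0.004,"y":0,"z":0.135,"ax":0,"ay":0,"az":0}]' ; python3 -m jog '[{"x":0,"y":0,"z":0.003,"ax":0,"ay":0,"az":0},{"x":0,"y":0,"z":0.006,"ax":0,"ay":0,"az":0},{"x":0,"y":0,"z":0.008,"ax":0,"ay":0,"az":0},{"x":0,"y":0,"z":0.008,"ax":0,"ay":0,"az":0}]'
```

```text
t: 2.55
eef_pos: [0.6511, 0.035, 0.0269]
tool_rot: [0.0, 0.997, 0.08, 0.0]
contact_force: [0.7, -0.3, 0.7]
gripper_width: 0.501
grasp_force: 0.0
t: 2.95
eef_pos: [0.651, 0.0357, 0.0186]
tool_rot: [0.0, 0.997, 0.081, 0.0]
contact_force: [-0.5, -0.6, -0.7]
gripper_width: 0.506
grasp_force: 0.0
```

```bash
J='[{"x":0,"y":0,"z":0.002,"ax":0,"ay":0,"az":0},{"x":0,"y":0,"z":0.004,"ax":0,"ay":0,"az":0},{"x":0,"y":0,"z":0.004,"ax":0,"ay":0,"az":0}]'; true
python3 -m jog '[{"x":0,"y":0,"z":0.002,"ax":0,"ay":0,"az":0},{"x":0,"y":0,"z":0.004,"ax":0,"ay":0,"az":0},{"x":0,"y":0,"z":0.004,"ax":0,"ay":0,"az":0}]' | grep -E 'eef|cont'
python3 -m jog '[{"x":0,"y":0,"z":0.002,"ax":0,"ay":0,"az":0},{"x":0,"y":0,"z":0.004,"ax":0,"ay":0,"az":0},{"x":0,"y":0,"z":0.004,"ax":0,"ay":0,"az":0}]' | grep -E 'eef|cont'
```

```text
eef_pos: [0.6507, 0.0356, 0.014]
contact_force: [-0.1, 0.2, 0.3]
eef_pos: [0.651, 0.0357, 0.0103]
contact_force: [0.2, -0.5, 0.6]
```

```bash
python3 -m jog '[{"x":0,"y":0,"z":0.002,"ax":0,"ay":0,"az":0},{"x":0,"y":0,"z":0.003,"ax":0,"ay":0,"az":0},{"x":0,"y":0,"z":0.003,"ax":0,"ay":0,"az":0}]' | grep -E 'eef|cont'
python3 -m jog '[{"x":0,"y":0,"z":0.001,"ax":0,"ay":0,"az":0},{"x":0,"y":0,"z":0.0015,"ax":0,"ay":0,"az":0},{"x":0,"y":0,"z":0.0015,"ax":0,"ay":0,"az":0}]' | grep -E 'eef|cont'
```

```text
eef_pos: [0.6513, 0.0357, 0.0102]
contact_force: [-7.9, -0.5, 22.1]
eef_pos: [0.6514, 0.0357, 0.0101]
contact_force: [-13.0, -1.0, 34.3]
```

```bash
python3 -m jog '[{"x":0,"y":0,"z":-0.0022,"ax":0,"ay":0,"az":0},{"x":-0.003,"y":0,"z":-0.0022,"ax":0,"ay":0,"az":0},{"x":-0.008,"y":0,"z":-0.0022,"ax":0,"ay":0,"az":0},{"x":-0.014,"y":0,"z":-0.0022,"ax":0,"ay":0,"az":0},{"x":-0.02,"y":0,"z":-0.0022,"ax":0,"ay":0,"az":0},{"x":-0.025,"y":0,"z":-0.0022,"ax":0,"ay":0,"az":0},{"x":-0.03,"y":0,"z":-0.0022,"ax":0,"ay":0,"az":0},{"x":-0.03,"y":0,"z":-0.0022,"ax":0,"ay":0,"az":0}]'
python3 -c "
from h import *
im=read_camera('scene');cv2.imwrite('pics/crop1.png',cv2.resize(im[170:330,280:505,::-1],None,fx=3.5,fy=3.5,interpolation=cv2.INTER_CUBIC))"
```

```text
t: 4.95
eef_pos: [0.624, 0.0313, 0.0102]
tool_rot: [-0.0, 0.997, 0.081, 0.003]
contact_force: [0.8, -0.4, 11.0]
gripper_width: 0.503
grasp_force: 5.3
```

View pics/crop1.png

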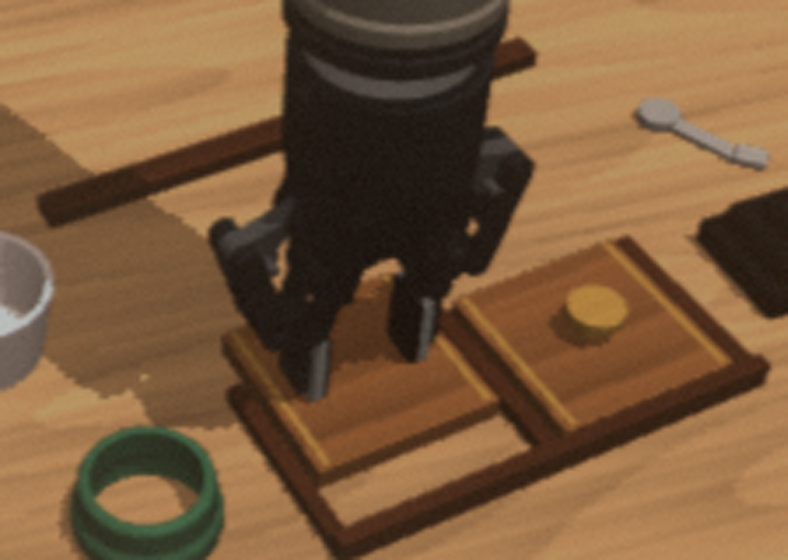

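The case is following the fingers: its back edge is near crop (410,435), clear of the back wall, and the knob case hasn't moved. I'll carry on, then creep the last part.

```bash
python3 -m jog '[{"x":-0.005,"y":0,"z":0.0003,"ax":0,"ay":0,"az":0},{"x":-0.012,"y":0,"z":0.0003,"ax":0,"ay":0,"az":0},{"x":-0.02,"y":0,"z":0.0003,"ax":0,"ay":0,"az":0},{"x":-0.028,"y":0,"z":0.0003,"ax":0,"ay":0,"az":0},{"x":-0.036,"y":0,"z":0.0003,"ax":0,"ay":0,"az":0},{"x":-0.044,"y":0,"z":0.0003,"ax":0,"ay":0,"az":0},{"x":-0.052,"y":0,"z":0.0003,"ax":0,"ay":0,"az":0},{"x":-0.06,"y":0,"z":0.0003,"ax":0,"ay":0,"az":0},{"x":-0.068,"y":0,"z":0.0003,"ax":0,"ay":0,"az":0},{"x":-0.075,"y":0,"z":0.0003,"ax":0,"ay":0,"az":0},{"x":-0.08,"y":0,"z":0.0003,"ax":0,"ay":0,"az":0},{"x":-0.08,"y":0,"z":0.0003,"ax":0,"ay":0,"az":0}]'
python3 -c "
from h import *
im=read_camera('side');cv2.imwrite('pics/crop2.png',cv2.resize(im[150:320,150:400,::-1],None,fx=3.2,fy=3.2,interpolation=cv2.INTER_CUBIC))"
```

```text
t: 6.2
eef_pos: [0.546, 0.0186, 0.0102]
tool_rot: [-0.0, 0.997, 0.081, 0.004]
contact_force: [1.4, 0.8, 14.6]
gripper_width: 0.501
grasp_force: 7.2
```

View pics/crop2.png

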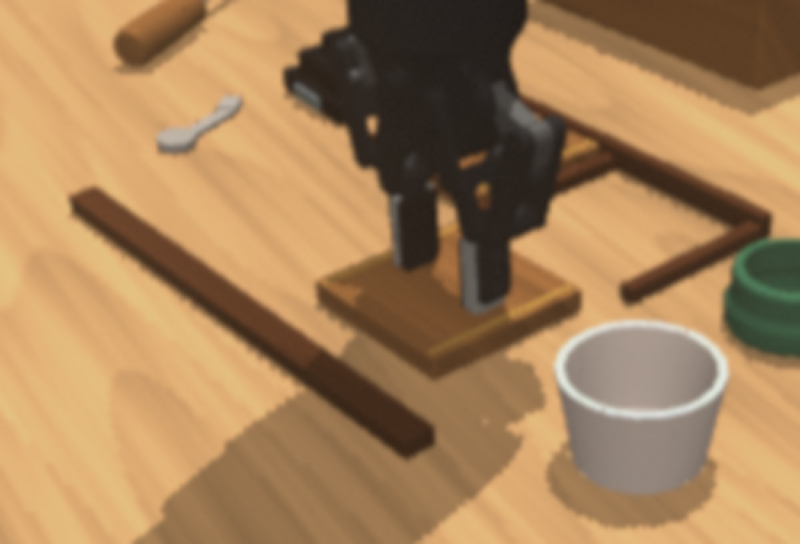

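The case is flat, its near edge (320,290)–(435,370) is parallel to the stop, and there is a gap of about 20–25 mm left. The cup at (640,400) is clear.

```bash
python3 -m jog '[{"x":-0.004,"y":0,"z":0,"ax":0,"ay":0,"az":0},{"x":-0.008,"y":0,"z":0,"ax":0,"ay":0,"az":0},{"x":-0.012,"y":0,"z":0,"ax":0,"ay":0,"az":0},{"x":-0.015,"y":0,"z":0,"ax":0,"ay":0,"az":0},{"x":-0.017,"y":0,"z":0,"ax":0,"ay":0,"az":0},{"x":-0.017,"y":0,"z":0,"ax":0,"ay":0,"az":0}]' | grep -E 'eef|cont'
python3 -m jog '[{"x":-0.001,"y":0,"z":0,"ax":0,"ay":0,"az":0},{"x":-0.002,"y":0,"z":0,"ax":0,"ay":0,"az":0},{"x":-0.003,"y":0,"z":0,"ax":0,"ay":0,"az":0},{"x":-0.003,"y":0,"z":0,"ax":0,"ay":0,"az":0}]' | grep -E 'eef|cont'
python3 -m jog '[{"x":-0.001,"y":0,"z":0,"ax":0,"ay":0,"az":0},{"x":-0.002,"y":0,"z":0,"ax":0,"ay":0,"az":0},{"x":-0.002,"y":0,"z":0,"ax":0,"ay":0,"az":0}]' | grep -E 'eef|cont'
```

```text
eef_pos: [0.5301, 0.016, 0.0102]
contact_force: [3.2, 0.2, 13.6]
eef_pos: [0.5274, 0.0156, 0.0102]
contact_force: [5.0, 0.3, 12.4]
eef_pos: [0.5255, 0.0153, 0.0102]
contact_force: [3.9, -0.2, 13.1]
```

```bash
python3 -m jog '[{"x":-0.001,"y":0,"z":0,"ax":0,"ay":0,"az":0},{"x":-0.002,"y":0,"z":0,"ax":0,"ay":0,"az":0},{"x":-0.002,"y":0,"z":0,"ax":0,"ay":0,"az":0}]' | grep -E 'eef|cont'
python3 -m jog '[{"x":-0.001,"y":0,"z":0,"ax":0,"ay":0,"az":0},{"x":-0.002,"y":0,"z":0,"ax":0,"ay":0,"az":0},{"x":-0.002,"y":0,"z":0,"ax":0,"ay":0,"az":0}]' | grep -E 'eef|cont'
python3 -c "
from h import *
im=read_camera('side');cv2.imwrite('pics/crop3.png',cv2.resize(im[170:300,170:370,::-1],None,fx=4,fy=4,interpolation=cv2.INTER_CUBIC))"
```

```text
eef_pos: [0.5236, 0.015, 0.0102]
contact_force: [2.8, 0.8, 11.9]
eef_pos: [0.5216, 0.0147, 0.0102]
contact_force: [4.7, 0.8, 13.2]
```

View pics/crop3.png

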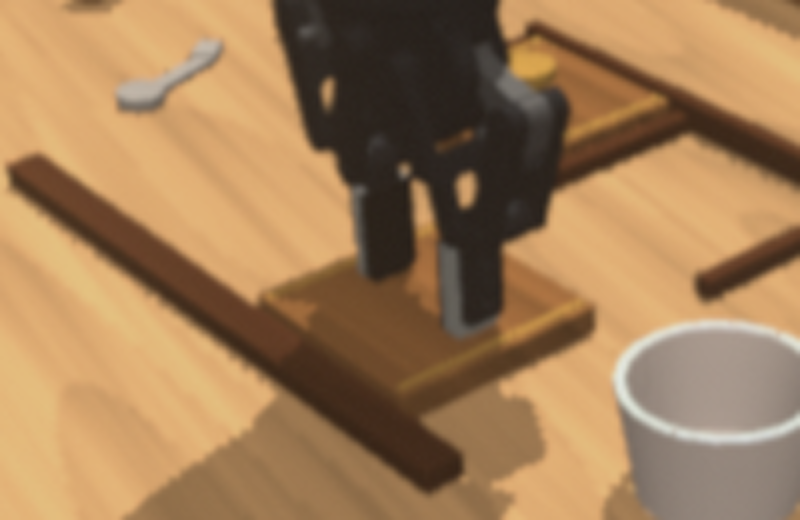

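The case is at or very near the stop (edge (262,300)–(410,405)). I'll press a little harder and go on until the force rises or the fingers slip.

```bash
python3 -m jog '[{"x":-0.001,"y":0,"z":0.0005,"ax":0,"ay":0,"az":0},{"x":-0.002,"y":0,"z":0.0005,"ax":0,"ay":0,"az":0},{"x":-0.002,"y":0,"z":0.0005,"ax":0,"ay":0,"az":0}]' | grep -E 'eef|cont'
python3 -m jog '[{"x":-0.001,"y":0,"z":0,"ax":0,"ay":0,"az":0},{"x":-0.002,"y":0,"z":0,"ax":0,"ay":0,"az":0},{"x":-0.002,"y":0,"z":0,"ax":0,"ay":0,"az":0}]' | grep -E 'eef|cont'
python3 -m jog '[{"x":-0.001,"y":0,"z":0,"ax":0,"ay":0,"az":0},{"x":-0.002,"y":0,"z":0,"ax":0,"ay":0,"az":0},{"x":-0.002,"y":0,"z":0,"ax":0,"ay":0,"az":0}]' | grep -E 'eef|cont'
```

```text
eef_pos: [0.5207, 0.0145, 0.0102]
contact_force: [5.8, -0.2, 15.6]
eef_pos: [0.519, 0.0143, 0.0102]
contact_force: [5.3, 1.0, 14.0]
eef_pos: [0.5172, 0.014, 0.0102]
contact_force: [7.1, 1.5, 14.3]
```

```bash
python3 -m jog '[{"x":0,"y":0,"z":-0.004,"ax":0,"ay":0,"az":0},{"x":0,"y":0,"z":-0.02,"ax":0,"ay":0,"az":0},{"x":0.02,"y":0,"z":-0.06,"ax":0,"ay":0,"az":0},{"x":-0.02,"y":0,"z":-0.1,"ax":0,"ay":0,"az":0},{"x":-0.05,"y":0,"z":-0.13,"ax":0,"ay":0,"az":0},{"x":-0.05,"y":0,"z":-0.13,"ax":0,"ay":0,"az":0},{"x":-0.05,"y":0,"z":-0.13,"ax":0,"ay":0,"az":0}]' 
python3 -c "
from h import *
for n in ('wrist','scene'):
  p=camera_params(n);im=read_camera(n);cv2.imwrite(f'pics/{n}9.png',im[:,:,::-1]);np.save(n+'9.npy',p,allow_pickle=True)
im=cv2.imread('pics/scene9.png');cv2.imwrite('pics/crop9.png',cv2.resize(im[165:285,285:445],None,fx=5,fy=5,interpolation=cv2.INTER_CUBIC))"
```

```text
t: 9.8
eef_pos: [0.4613, 0.0044, 0.1379]
tool_rot: [0.0, 0.997, 0.081, 0.001]
contact_force: [0.8, 0.2, -0.6]
gripper_width: 0.502
grasp_force: 0.0
```

View pics/wrist9.png

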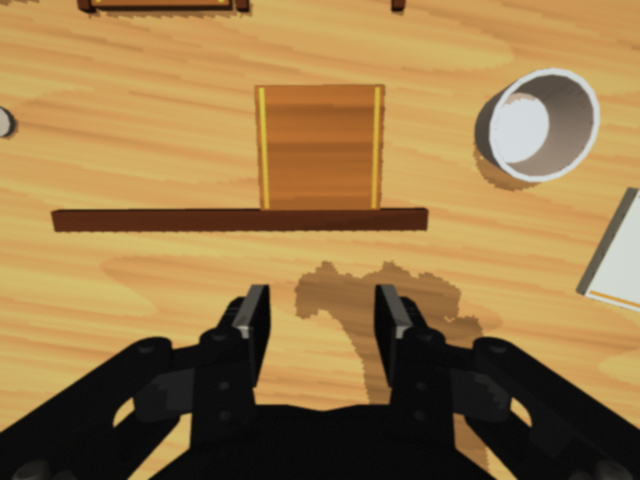

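View pics/crop9.png

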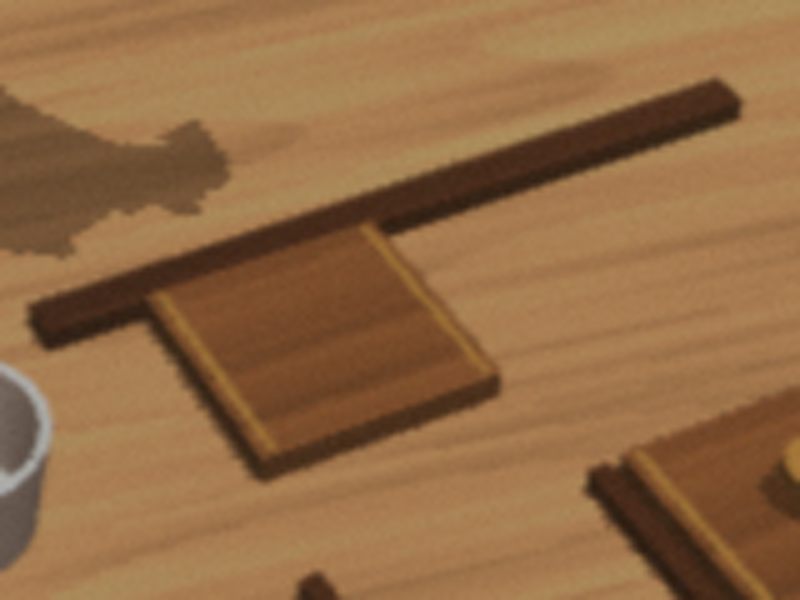

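Both views show the case's near edge on the stop (wrist y≈209, x 261–381), parallel to it, with no desk visible between them. A quick numeric check follows.

```bash
python3 -c "
from h import *
p=np.load('wrist9.npy',allow_pickle=True).item()
g=cv2.cvtColor(cv2.imread('pics/wrist9.png'),cv2.COLOR_BGR2GRAY).astype(float)
xs=np.arange(275,370,5)
def edge(lo,hi,s):
    out=[]
    for x in xs:
        d=s*np.diff(g[lo:hi,x-2:x+3].mean(1));d=np.clip(d,0,None);i=d.argmax();w=d[max(i-2,0):i+3];out.append(lo+.5+max(i-2,0)+(w*np.arange(len(w))).sum()/w.sum())
    return np.polyfit(xs,out,1)
far=edge(75,100,-1);near=edge(200,220,-1);bot=edge(222,240,1)
L=[]
for f,z in((far,.012),(near,.011),(bot,.01)):
    P=ray(p,[(275,np.polyval(f,275)),(370,np.polyval(f,370))],z);L.append(P);d=P[0]-P[1];print(np.degrees(np.arctan2(-d[0],d[1])).round(2))
n=np.array([np.cos(.162),np.sin(.162)])
print([(P.mean(0)@n).round(4) for P in L]); print(g[200:220,[270,320,372]].astype(int).T.tolist())
print(get_obs()['t'])
"
```

```text
9.87
9.56
9.58
[np.float64(0.5574), np.float64(0.4718), np.float64(0.4558)]
[[114, 113, 113, 114, 116, 117, 116, 115, 112, 102, 78, 59, 54, 54, 52, 50, 50, 49, 50, 50], [111, 110, 110, 110, 111, 109, 109, 109, 108, 97, 70, 54, 53, 53, 52, 51, 51, 50, 51, 50], [154, 153, 153, 153, 155, 157, 156, 146, 123, 96, 67, 53, 53, 52, 52, 52, 49, 47, 47, 45]]
9.9
```

The case measures 85.6 mm from its near edge to its far edge, 101.6 mm from the stop's back face to its far edge (102 expected), and is within 0.3° of square. It is seated, so I'm handing in.

```bash
python3 -c "
from station import *
print(hand_in())"
```

```text
the job is handed in; nothing more can be done
None
```

The plain case was pressed down and slid flat to the stop bar, where it rests within about 0.3° of square; the knob case is still in its bay, and the job was handed in at 9.9 s.

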